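# Dock the battery pack

## Task

Lift the battery pack (the one with the crosswise rib) out of the wooden caddy, put it down and let go of it, then take it again where the dock's cowl will not be in the way and slide it front first onto the dock's rail, right up to the stop, so that the spring pin drops into it and holds it. Push firmly but do not ram it, and let go of it. Leave the bit case in its bay and do not shift the tape roll, glue bottle, can or mug.

Things in the scene. Friction and masses are not known exactly. Their poses are not given: they have to be found in the camera images.
- pack: Battery pack, black and grey plastic, about 0.45 kg, in one caddy bay, front towards the caddy's +x. Origin: centre of its underside; z up; +x = front (the end whose top edge slopes from z 36 at x +46 to z 28 at x +60), goes onto the rail first. Block 120 (x) by 64 (y) by 36 high, side faces plain and upright, a crosswise carrying rib on top (mm).
- rib (a point): Top centre of the pack's carrying rib, at pack x +4, z 58. The rib is 14 thick (along x), 50 long (along y) and 22 high. It ends up under the dock's cowl, so the last part of the slide cannot be done holding the rib.
- channel (a point): Front mouth of the open channel under the pack, at pack x +60, z 5. The channel runs the full length: 28 wide between the two lips (z 0 to 5), 52 wide above them (z 5 to 13).
- pocket (a point): Mouth of the pocket in the pack's top that takes the dock's pin: 14 (x) by 18 (y), 8 deep, at pack x +30, z 36. Held by its sides far behind the middle, the pack droops at the front unless gripped firmly (40 N and more).
- dock: Charging dock, fixed. Origin at bench height; +x = direction in which the pack slides on, pack x and dock x the same way. Black base 90 wide, 20 high, x -50 to +165. Aluminium T rail at y 0: stem 24 wide (z 20 to 30), head 49 wide (z 30 to 36), x -30 to +90, then a tapered nose towards -x. A pack on the rail has its underside 23 (resting) to 25 high, 1.5 play each side.
- rail_nose (a point): Tip of the rail's tapered nose, 36 wide and 3 thick, at dock x -46, z 33.
- home_near (a point): Where the origin of a home pack is if the dock's grey head stands nearest: dock x +40, z 23. The head (stop wall that the pack's front butts on, cowl, pin) is clamped 0 to 14 further along +x; how far is NOT in the readings, it must be felt. Cowl: underside 85, top 93 high, 78 wide, its open edge 4 behind the home pack's origin.
- pin (a joint): Height (m) of the dock's spring pin over its lowest place: 0 with no pack under it. The pack's slope lifts it by about 5 mm, beginning some 27 mm before home (a push of about 5 to 15 N), and it drops to about 0 into the pocket 1 to 2 mm before the pack meets the stop. The pin's cap, 18 wide, above the cowl moves with it.
- caddy: Fixed wooden caddy, 140 (x) by 158 (y), 41 high. Origin: centre of its underside. Two bays at y -38 and +38, each 128 by 70 inside, floor 5 thick; the walls are as high as the pack's block, only ribs stand out.
- case: Bit case in the other bay: size and colour much like the pack, but its rib runs lengthwise (70 long) and it has no channel. To be left there. Origin: centre of its underside.
- tape: roll of packing tape lying flat, 100 across, 48 high (mm); bystander. Origin: centre of its underside.
- glue: glue bottle, 60 across, 150 high (mm); bystander. Origin: centre of its underside.
- mug: white mug, 80 high (mm); bystander. Origin: centre of its underside.
- spray: metal can, 60 across, 170 high (mm); bystander. Origin: centre of its underside.
Mind the look-alikes: they are no part of the job. What is shaped like the pack but blue or red is not meant.

How it is judged:
By the outcome, as a careful person would: the job done as asked, in the order asked, and still so for the second after the job is handed in, with the robot touching nothing.
It also fails if it takes over 58 s, if anything falls off the work surface, if the arm or the gripper's body presses on something with over 40 N, if the wrist force passes 120 N, or if a joint passes its speed limit or range.

## Robot

A 7-joint arm with a two-finger parallel gripper is mounted at the origin on the work surface. World frame = base frame: x ahead of the robot, y to its left, z up, the work surface at z = 0. Lengths are in m, angles in rad, forces in N, time in s.
With the tool pointing down it reaches from about 0.425 to 0.925 m from the base axis. Payload 6.8 kg.
Tool frame: the origin (TCP) lies at the very end of the fingers, on their centre line; the grasp point (between the pads) lies r.pinch_z behind it (r.pinch_z is the distance from the TCP to the grasp point, in m); z points along the fingers, y is the line along which they close (so a half turn about z gives the same grasp; the last joint's range is limited). The gripper opens to 85 mm and grips with 20 to 120 N. Pads are 22 mm wide; open, the fingers measure 114 mm over their backs; the gripper's body (76 mm by 85 mm) begins 54 mm behind the grasp point. The pads swing forward as they close: fully open they stand 13 mm farther back than shut.
Start: joints at [-1.249, 0.477, 0.022, 1.555, -0.011, 1.109, -0.083], TCP at [0.281, 0.614, 0.199] pointing down, gripper open.
Joint ranges: [-2.96, 2.96], [-0.34, 2.1], [-1.41, 1.46], [0.24, 2.44], [-1.37, 4.51], [0.17, 1.92], [-2.96, 2.96]. Speed limits (rad/s): [2.39, 2.39, 3.14, 3.14, 3.14, 3.14, 3.14].

## Interface

Orientations are given as a rotation vector (axis times angle).
In Python, from bench import status, grab_frame, camera_model, r gives the robot as it stands. The module is installed in compiled form; this text tells all that it offers.
- The arm moves only by the shell command python3 -m creep 'ROWS' [FORCE]. ROWS is text: rows parted by semicolons, each of 7 numbers parted by spaces: the turn, a rotation vector about the tool's x, y, z in rad, then the shift along the tool's x, y, z in mm, then the opening, from -1 (shut) to 1 (fully open). In form: rx ry rz tx ty tz fingers; .... A call has 1 to 10 rows; each row is the pose to reach, as a shift and turn from the pose commanded when the call began, along the tool's axes at that moment; what a row does not reach only later rows make up. A row lasts 1/8 s, in which the tool goes at most 62.5 mm and 10.7 degrees, less where a joint would pass 70% of its speed; a pose out of reach is approached as far as the arm can. A call with a gripper value outside its range is refused whole. The fingers move at their own pace and stop on an object; FORCE is the grip in N (left out, the last holds). Time passes only in rows, so rows that repeat a pose let the fingers close. It gives the time, the measured TCP pose, the force, the opening and the grip force at its end, in the units of the state.
- status.get_obs(): the state, without advancing time (a new reading comes with each control period).
- grab_frame(name): name is "side" or "top"; returns (picture, depth): 480x640x3 uint8, red, green, blue; 480x640 float32, m along the optical axis (not along the pixel's ray), 0 where there is no reading.
- camera_model(name): a dict with "K" (3x3 intrinsics, pixels), "rvec" (rotation vector, rad) and "tvec" (3), from world to camera coordinates, as OpenCV has them. Camera axes: x right, y down, z forward; pixel columns grow to the right and rows downward; lengths in m; the calibration is good to about 2 mm. A picture is of the moment at which its call begins. camera_model takes no time and is no camera call.
- r.hand_in(): hands the job in; it is judged then, once.
The state is a dict: "clock": time; "joints": joint angles; "qvel": joint speeds; "tau": joint torques, N m; "tcp_pos": TCP position; "orientation": TCP orientation; "contact_force": force on the tool from outside, world axes, zero at the start; "moment": the same for the moment, N m; "grip_width": finger opening in m; "gripper_force": force on a finger pad.
Only numpy, scipy, OpenCV 4.12 (cv2) and the standard library are available. Lean on these libraries where they do the work, as an engineer would, in place of code of your own. Each camera call takes 0.05 s, during which the arm holds its last target. There are 200 camera calls.

## Working session

There is one attempt and no reset: what is moved stays moved. The work goes in short steps, Python scripts to look and compute and a shell command to move; the robot and the scene stay as the last step left them, time stands still between calls to the robot, and variables do not carry over. Pictures are saved under pics/ and viewed, at most 11 in all, crops included, and the job is handed in when it is done.

```bash
mkdir -p pics
cat > h.py <<'E'
import numpy as np, cv2
from bench import status, grab_frame, camera_model, r
from scipy.spatial.transform import Rotation as R
def cam(n):
    m=camera_model(n); return np.array(m["K"]),R.from_rotvec(np.ravel(m["rvec"])).as_matrix(),np.ravel(m["tvec"])
def ray(n,u,v,z):
    K,Rm,t=cam(n); c=-Rm.T@t; d=Rm.T@np.linalg.inv(K)@[u,v,1]; return c+d*(z-c[2])/d[2]
def cloud(n,d):
    K,Rm,t=cam(n); v,u=np.mgrid[:480,:640]; p=np.stack([(u-K[0,2])/K[0,0]*d,(v-K[1,2])/K[1,1]*d,d],-1)
    return (p-t)@Rm
def proj(n,p):
    K,Rm,t=cam(n); q=K@(Rm@np.array(p)+t); return q[:2]/q[2]
def rel(p,yaw=None):
    "world target TCP -> tool axes shift mm"
    o=status.get_obs(); M=R.from_rotvec(o["orientation"]).as_matrix(); return M.T@(np.array(p)-o["tcp_pos"])*1000
E
python3 - <<'E'
from h import *
for n in("top","side"):
    p,d=grab_frame(n); cv2.imwrite(f"pics/{n}0.png",p[:,:,::-1]); np.savez(f"{n}0.npz",p=p,d=d)
    K,Rm,t=cam(n); print(n,-Rm.T@t,K[0,0],(d==0).mean())
o=status.get_obs(); print(o); print(R.from_rotvec(o["orientation"]).as_matrix().round(3), r.pinch_z)
E
```

```text
top [0.1781501  0.11556097 1.76522753] 576.7767839072947 0.004039713541666667
side [-0.07602791 -1.13672089  0.89694709] 536.8385440689232 0.025289713541666668
{'clock': 0.1, 'joints': array([-1.24907823,  0.47774081,  0.02232308,  1.556365  , -0.0115462 ,
        1.10933936, -0.08312702]), 'qvel': array([-0.00160359, -0.00249099, -0.00063137, -0.00120021, -0.00032329,
       -0.00212184, -0.00082541]), 'tau': array([ 4.14787602e-03, -5.97762036e+01,  1.61356017e+00, -2.81952775e+01,
        1.28882317e-02,  5.01386632e-03,  2.33051389e-05]), 'tcp_pos': array([0.28101163, 0.61305027, 0.1985017 ]), 'orientation': array([-6.69924764e-01, -3.06903225e+00,  2.67130278e-03]), 'contact_force': array([-1.44522514,  0.0106808 , -0.02978556]), 'moment': array([-0.01039123, -0.01085239, -0.00021855]), 'gripper_force': 0.0, 'grip_width': 0.08528909058322928}
[[-0.909  0.417 -0.001]
 [ 0.417  0.909 -0.002]
 [-0.    -0.002 -1.   ]] 0.0187
```

View pics/top0.png

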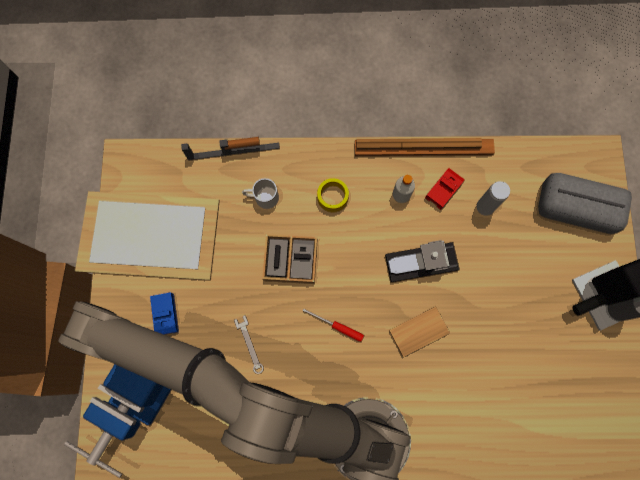

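View pics/side0.png

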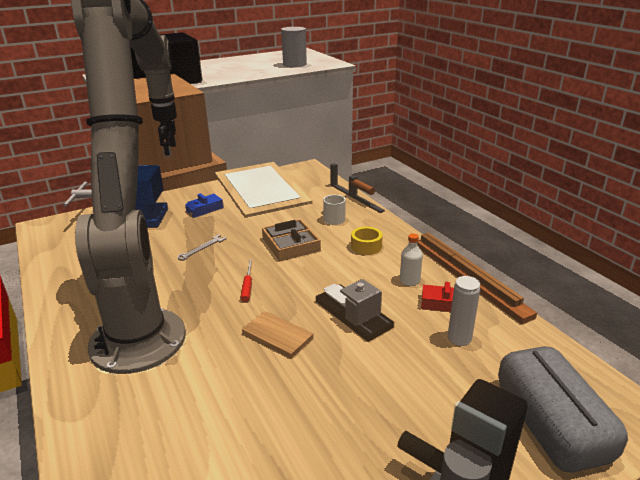

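Run:
```python
from h import *
p=np.load("top0.npz")["p"]; s=np.load("side0.npz")["p"]
f=lambda im,x0,y0,w,h,k:cv2.resize(im[y0:y0+h,x0:x0+w],None,fx=k,fy=k,interpolation=cv2.INTER_CUBIC)
a=f(p,255,225,80,60,5);b=f(p,380,230,80,60,5)
c=f(s,255,212,80,60,5);e=f(s,312,275,80,60,5)
cv2.imwrite("pics/crop1.png",np.vstack([np.hstack([a,b]),np.hstack([c,e])])[:,:,::-1])
z=np.load("top0.npz"); P=cloud("top",z["d"])
for (u0,u1,v0,v1) in((255,330,228,292),(378,465,232,288)):
    Q=P[v0:v1,u0:u1]; H=(Q[...,2]*1000).round().astype(int); print(H[::4,::4])
```

```text
[[  0  -2   0   1  -2  -2   0   3   0   1 -13   0   1  -3   1   2   0   3
    1]
 [  1  -8  -1   8   4  -4  -2  -5  -7  -9   6   2  -7   4  -6   0   3   4
    6]
 [  0  -1  -4  35  41  38  36  34  50  37  43  37  43   6  -1  -1  -1  -5
    3]
 [ -2  -6  -1  40  38  43  42  35  42  38  28  36  33  15  21  38   3  11
    7]
 [ -2  -5  -3  30  40  45  38  42  42  51  39  48  41  40  33  48  -2   6
    0]
 [  4  -9   4  22  34  64  59  41  41  39  40  32  35  47  43  33  -3   2
   -7]
 [ -4   2   0  16  39  56  66  37  36  34  47  51  43  41  38  41  -5  -5
    2]
 [  1   1  -3  12  44  58  53  45  36  21  67  59  60  64  37  39  -2  -5
   -1]
 [ -6  -2   5  44  32  58  43  39  31  16  44  45  46  42  37  35   2  -9
   -7]
 [  5   1   4  44  32  63  42  44  28  40  29  39  31  30  42  34  -9   2
   -1]
 [ -1  -4  43  43  41  51  41  36  19  39  40  43  44  42  43  15  -9  -1
    8]
 [ -2   5  43  45  41  46  35  44   2  40  40  42  42  40  42   6  -2  -7
    0]
 [-16  -9  46  29  32  37  38  42   3  43  41  44  44  37  42   2   0  -2
   -1]
 [ -6   7  23  17  25  25  30  35  44  41  40  
[... 799 characters left out ...]
4  89  97  93 113  89  94  94
   20  23  -9  -2]
 [ -8  -6  13  35  42  30  35  45  39  39  36  36  96  87  98  87  89  92
   10  19  -3  -3]
 [ -5  -5  -1  42  38  34  43  36  34  34  34  30  88  90  97  92  93  93
   17  15  17   2]
 [ -6  -8   0  37  37  26  33  40  38  34  39  31  91  85  92  79  88  83
   20  23  11  -1]
 [  1  -1  -2  18  35  34  43  22  19  16  21  24  19  23  59  35  22  22
   -6   2   5   4]
 [ -1  -3   0   9  19  20  17  20  19  17  16  18  10   2  -3  -7  -7   1
    1  -7   5   7]
 [  0  -6  -1   8  22  26  11  -4 -14  -1  -1  -4  -1   4 -12   6   0   5
   -2  -1   2   4]
 [  3  -8   2  -3  -2   1   5  -8  -7   1   6   3   2  -4  -2  -4  -4   0
    1   0  -3   1]]
```

View pics/crop1.png

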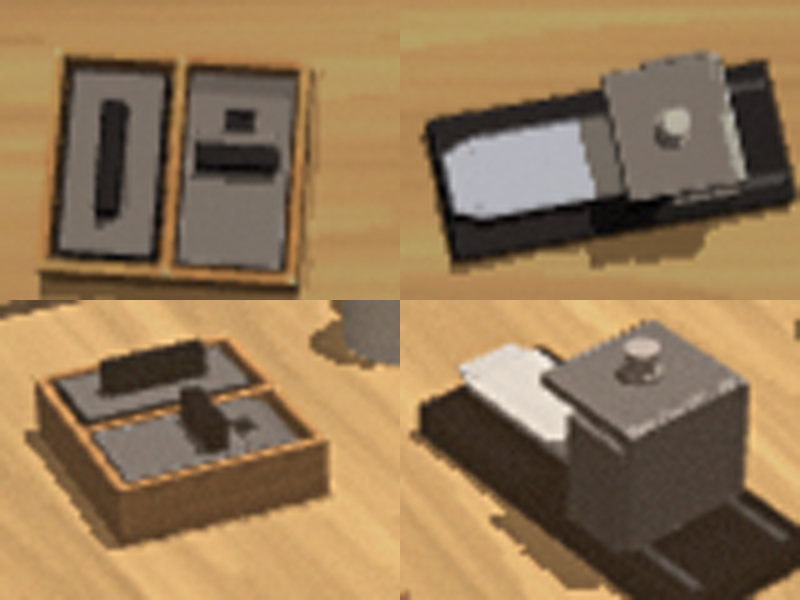

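```bash
cat > m.py <<'E'
from h import *
def rect(n,mask,z,big=True):
    m=mask.astype(np.uint8)
    cs,_=cv2.findContours(m,cv2.RETR_EXTERNAL,cv2.CHAIN_APPROX_NONE); c=max(cs,key=cv2.contourArea)[:,0]
    w=np.array([ray(n,u,v,z)[:2] for u,v in c])*1000
    (x,y),s,a=cv2.minAreaRect(w.astype(np.float32)); return np.round([x,y,*s,a],1), c.mean(0).round(1), len(c)
def box(shape,u0,u1,v0,v1):
    b=np.zeros(shape,bool); b[v0:v1,u0:u1]=1; return b
E
python3 - <<'E'
from m import *
z=np.load("top0.npz"); p=z["p"].astype(int); P=cloud("top",z["d"]); s=p.shape[:2]
V=p.max(2); S=(p.max(2)-p.min(2))
cad=box(s,255,330,228,292)&(cv2.medianBlur(P[...,2].astype(np.float32),5)>.022)
print("caddy",rect("top",cad,.041))
pk=box(s,291,316,238,280)
print("rib",rect("top",pk&(V<60)&box(s,292,314,252,262),.063))
print("packtop",rect("top",pk&(V>85)&(S<32),.041))
print("case rib",rect("top",box(s,270,284,243,272)&(V<60),.063))
dk=box(s,378,465,232,288)
print("base+",rect("top",dk&((V<60)),.020))
print("rail",rect("top",dk&(p[...,2]>150)&(np.arange(640)<402),.036))
print("cowl",rect("top",dk&(cv2.medianBlur(P[...,2].astype(np.float32),3)>.07),.093))
for c in [(266.4,235.4),(317.4,238),(314.4,281.6),(263,279)]: print("cadcorner",ray("top",*c,.041).round(4))
for c in [(385.6,254.4),(391,282.4),(453.6,242.4),(458.6,270)]: print("dockcorner",ray("top",*c,.02).round(4))
for c in [(81,16),(-190+590-400+205-0,75)]: pass
for c in [(205,75),(310,53),(345,192),(222,205)]: print("cowlc",ray("top",380+c[0]/5,230+c[1]/5,.093).round(4))
for c in [(42,150),(180,120),(198,195),(55,218)]: print("railc",ray("top",380+c[0]/5,230+c[1]/5,.036).round(4))
for c in [(195,145),(278,145),(278,177),(195,174)]: print("ribc",ray("top",255+c[0]/5,225+c[1]/5,.063).round(4))
print("pocket",ray("top",255+240/5,225+120/5,.041))
E
```

```text
caddy (array([536.2, 230.7, 157.9, 143.4,  86.4]), array([289. , 258.1]), 187)
rib (array([534.5, 191.5,  48.4,  18.5,  89.6]), array([301.6, 256.6]), 40)
packtop (array([533.9, 193.7,  64.5, 117.7,  85.6]), array([301.9, 258.8]), 111)
case rib (array([536.6, 267.6,  15.4,  71.4,  86.1]), array([276.6, 256.7]), 51)
base+ (array([ 525.2, -174.5,   89.9,  214.8,    9.4]), array([421.4, 263.3]), 320)
rail (array([514.8, -91.6,  37.2,  46.6,  89.6]), array([396.1, 264.9]), 47)
cowl (array([ 528. , -202.1,   90.4,   72.8,    9.7]), array([434.5, 255.9]), 94)
cadcorner [0.6078 0.3024 0.041 ]
cadcorner [0.5984 0.1453 0.041 ]
cadcorner [0.4628 0.1548 0.041 ]
cadcorner [0.4719 0.3104 0.041 ]
dockcorner [ 0.5498 -0.0651  0.02  ]
dockcorner [ 0.4622 -0.079   0.02  ]
dockcorner [ 0.5864 -0.2773  0.02  ]
dockcorner [ 0.4992 -0.2877  0.02  ]
cowlc [ 0.5621 -0.1636  0.093 ]
cowlc [ 0.575  -0.2267  0.093 ]
cowlc [ 0.4908 -0.2428  0.093 ]
cowlc [ 0.4835 -0.1701  0.093 ]
railc [ 0.5288 -0.0715  0.036 ]
railc [ 0.547  -0.1566  0.036 ]
railc [ 0.5002 -0.1655  0.036 ]
railc [ 0.4866 -0.078   0.036 ]
ribc [0.5439 0.2157 0.063 ]
ribc [0.5435 0.1656 0.063 ]
ribc [0.5238 0.1656 0.063 ]
ribc [0.526  0.2156 0.063 ]
pocket [0.56408185 0.18948564 0.041     ]
```

```bash
python3 -m creep '0 0 1.204 -409 -277 70 1; 0 0 1.204 -409 -277 70 1; 0 0 1.204 -409 -277 70 1; 0 0 1.204 -409 -277 70 1; 0 0 1.204 -409 -277 70 1; 0 0 1.204 -409 -277 70 1; 0 0 1.204 -409 -277 70 1; 0 0 1.204 -409 -277 70 1; 0 0 1.204 -409 -277 70 1; 0 0 1.204 -409 -277 70 1' 60
python3 - <<'E'
from h import *
o=status.get_obs(); print(o["clock"],o["joints"].round(2),R.from_rotvec(o["orientation"]).as_matrix().round(3)); print(rel([.537,.1905,.045]).round(1))
E
```

```text
clock: 1.35
tcp_pos: [0.5373, 0.1915, 0.129]
orientation: [-2.29, -2.149, 0.001]
contact_force: [-1.2, 0.4, -0.2]
grip_width: 0.085
gripper_force: 0.0
1.35 [-0.75  0.4   0.39  1.9  -0.19  0.88 -0.34] [[ 0.063  0.998 -0.001]
 [ 0.998 -0.063  0.   ]
 [ 0.    -0.001 -1.   ]]
[-1.1 -0.1 84. ]
```

```bash
python3 -m creep '0 0 0 -1 0 50 0; 0 0 0 -1 0 84 0; 0 0 0 -1 0 84 0; 0 0 0 -1 0 84 -1; 0 0 0 -1 0 84 -1; 0 0 0 -1 0 84 -1; 0 0 0 -1 0 84 -1' 60
python3 - <<'E'
from h import *
p,d=grab_frame("side"); cv2.imwrite("pics/s1.png",cv2.resize(p[170:290,220:380],None,fx=4,fy=4)[:,:,::-1])
E
```

```text
clock: 2.22
tcp_pos: [0.5379, 0.1906, 0.046]
orientation: [2.29, 2.15, 0.002]
contact_force: [-0.0, -0.2, 0.2]
grip_width: 0.0
gripper_force: 0.0
```

View pics/s1.png

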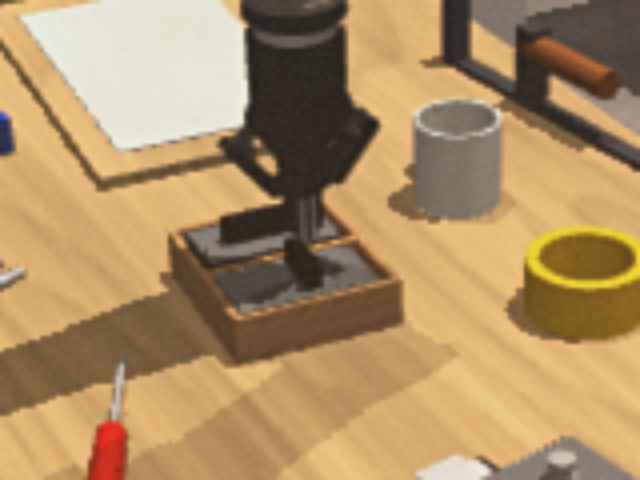

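Run:
```python
from h import *
o=status.get_obs(); t=o["tcp_pos"]; print(t)
f=lambda q:((np.array(q)-[220,170])*4).round()
for z in(.046,.063,.085): print(z,f(proj("side",[t[0],t[1],z])))
# rib in side view, height .063; top ends crop px
for c in[(291,240),(320,272)]: print(ray("side",220+c[0]/4,170+c[1]/4,.063))
for c in[(168,232),(238,322),(402,285)]: print("cad",ray("side",220+c[0]/4,170+c[1]/4,.041))
```

```text
[0.5377898  0.19049509 0.04582113]
0.046 [305. 272.]
0.063 [304. 253.]
0.085 [303. 228.]
[0.53747091 0.21413336 0.063     ]
[0.53510603 0.15771796 0.063     ]
cad [0.47176698 0.31179746 0.041     ]
cad [0.463268   0.15505999 0.041     ]
cad [0.59809308 0.14200594 0.041     ]
```

Run:
```python
from h import *
p,d=grab_frame("side"); P=cloud("side",d)
for v in range(214,246,2): print(v,[tuple((P[v,u]*1000).round().astype(int)) for u in(292,295,298,301)])
a=cv2.resize(p[195:255,255:335],None,fx=8,fy=8,interpolation=cv2.INTER_NEAREST)
cv2.imwrite("pics/s2.png",a[:,:,::-1])
```

```text
214 [(np.int64(522), np.int64(180), np.int64(140)), (np.int64(532), np.int64(180), np.int64(137)), (np.int64(542), np.int64(179), np.int64(135)), (np.int64(553), np.int64(183), np.int64(130))]
216 [(np.int64(522), np.int64(181), np.int64(132)), (np.int64(531), np.int64(178), np.int64(131)), (np.int64(541), np.int64(178), np.int64(129)), (np.int64(553), np.int64(182), np.int64(124))]
218 [(np.int64(521), np.int64(179), np.int64(127)), (np.int64(530), np.int64(177), np.int64(126)), (np.int64(541), np.int64(179), np.int64(122)), (np.int64(643), np.int64(371), np.int64(5))]
220 [(np.int64(524), np.int64(187), np.int64(115)), (np.int64(531), np.int64(181), np.int64(116)), (np.int64(542), np.int64(183), np.int64(112)), (np.int64(602), np.int64(286), np.int64(48))]
222 [(np.int64(522), np.int64(183), np.int64(111)), (np.int64(533), np.int64(185), np.int64(107)), (np.int64(541), np.int64(180), np.int64(107)), (np.int64(606), np.int64(295), np.int64(35))]
224 [(np.int64(524), np.int64(187), np.int64(101)), (np.int64(533), np.int64(186), np.int64(100)), (np.int64(539), np.int64(176), np.int64(
[... 1242 characters left out ...]
int64(529), np.int64(182), np.int64(52)), (np.int64(537), np.int64(176), np.int64(53)), (np.int64(551), np.int64(184), np.int64(45))]
240 [(np.int64(522), np.int64(188), np.int64(44)), (np.int64(528), np.int64(181), np.int64(46)), (np.int64(532), np.int64(167), np.int64(52)), (np.int64(548), np.int64(178), np.int64(42))]
242 [(np.int64(519), np.int64(183), np.int64(41)), (np.int64(521), np.int64(165), np.int64(49)), (np.int64(535), np.int64(172), np.int64(41)), (np.int64(541), np.int64(164), np.int64(44))]
244 [(np.int64(512), np.int64(169), np.int64(42)), (np.int64(517), np.int64(156), np.int64(48)), (np.int64(528), np.int64(159), np.int64(43)), (np.int64(537), np.int64(156), np.int64(42))]
```

View pics/s2.png

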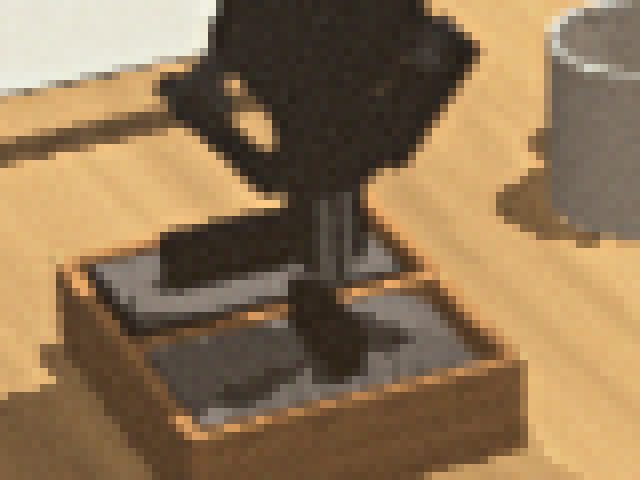

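Run:
```python
from h import *
d=np.load("side0.npz")["d"]; P=cloud("side",d)
print(proj("side",[.281,.613,.1985]))
for v in range(120,166,3): print(v,[tuple((P[v,u]*1000).round().astype(int).tolist()) for u in(161,165,169,173)])
print(status.get_obs()["tcp_pos"],status.get_obs()["grip_width"])
p,d=grab_frame("side");P=cloud("side",d)
M=(abs(P[...,0]-.535)<.03)&(abs(P[...,1]-.185)<.03)
print(np.histogram(P[...,2][M],np.arange(.03,.16,.005)))
```

```text
[172.73665934 163.83233714]
120 [(259, 575, 366), (273, 583, 362), (292, 614, 350), (316, 665, 332)]
123 [(259, 583, 354), (271, 580, 353), (290, 609, 342), (305, 620, 336)]
126 [(257, 581, 345), (267, 569, 347), (286, 600, 335), (303, 618, 327)]
129 [(251, 556, 344), (262, 550, 343), (281, 583, 330), (303, 623, 315)]
132 [(248, 553, 335), (259, 541, 337), (278, 575, 323), (305, 642, 298)]
135 [(246, 548, 327), (257, 542, 327), (276, 574, 314), (305, 649, 286)]
138 [(247, 561, 313), (256, 542, 317), (274, 573, 304), (305, 657, 273)]
141 [(244, 554, 306), (389, 1229, 66), (271, 564, 297), (302, 649, 265)]
144 [(241, 545, 299), (252, 539, 299), (268, 558, 290), (303, 663, 249)]
147 [(369, 1241, 38), (255, 565, 280), (267, 562, 278), (422, 1237, 29)]
150 [(368, 1245, 22), (253, 561, 271), (267, 567, 267), (422, 1249, 11)]
153 [(363, 1230, 14), (251, 561, 261), (266, 568, 256), (416, 1232, 3)]
156 [(360, 1227, 1), (252, 574, 246), (264, 566, 246), (415, 1235, -13)]
159 [(360, 1239, -17), (376, 1228, -17), (398, 1252, -30), (413, 1237, -28)]
162 [(357, 1237, -31), (374, 1233, -33), (391, 1229, -35), (411, 1236, -42)]
165 [(356, 1242, -47), (374, 1244, -52), (391, 1241, -54), (407, 1229, -53)]
[0.5377022  0.19044392 0.0456984 ] 2.0882180707944147e-05
(array([ 5, 14, 99, 36, 13, 15, 27, 14,  0,  0,  4, 13, 12, 11, 16, 18, 12,
       11, 18, 24, 30, 29, 17, 18, 17]), array([0.03 , 0.035, 0.04 , 0.045, 0.05 , 0.055, 0.06 , 0.065, 0.07 ,
       0.075, 0.08 , 0.085, 0.09 , 0.095, 0.1  , 0.105, 0.11 , 0.115,
       0.12 , 0.125, 0.13 , 0.135, 0.14 , 0.145, 0.15 , 0.155]))
```

```bash
python3 -m creep '0 0 0 0 0 -8 0.1; 0 0 0 0 0 -8 0.1; 0 0 0 0 0 10 0.1; 0 0 0 0 0 22 0; 0 0 0 0 0 30 0; 0 0 0 0 0 35 0; 0 0 0 0 0 35 -1; 0 0 0 0 0 35 -1; 0 0 0 0 0 35 -1; 0 0 0 0 0 35 -1' 60
python3 - <<'E'
from h import *
p,d=grab_frame("side"); cv2.imwrite("pics/s3.png",cv2.resize(p[195:255,255:335],None,fx=6,fy=6)[:,:,::-1])
E
```

```text
clock: 3.62
tcp_pos: [0.5378, 0.1904, 0.0107]
orientation: [2.29, 2.15, 0.001]
contact_force: [0.4, 0.4, -0.1]
grip_width: 0.0128
gripper_force: 60.5
```

```bash
python3 -m creep '0 0 0 0 0 -15 -1; 0 0 0 0 0 -50 -1; 0 0 0 0 0 -80 -1; 0 0 0 0 0 -80 -1; 0 0 0.18 -30 -6 -80 -1; 0 0 0.36 -70 -15 -80 -1; 0 0 0.54 -110 -25 -80 -1; 0 0 0.72 -150 -32 -80 -1; 0 0 0.9 -167 -35 -80 -1; 0 0 1.08 -167 -35 -80 -1' 60
python3 - <<'E'
from h import *
o=status.get_obs();M=R.from_rotvec(o["orientation"]).as_matrix();print(o["joints"].round(2),np.degrees(np.arctan2(M[1,1],M[0,1])))
for n in("side","top"):
    p,d=grab_frame(n); np.savez(n+"1.npz",p=p,d=d)
    a=p[180:330,240:440]; cv2.imwrite(f"pics/l_{n}.png",a[:,:,::-1])
a=cv2.imread("pics/l_side.png");b=cv2.imread("pics/l_top.png");cv2.imwrite("pics/l.png",cv2.resize(np.hstack([a,b]),None,fx=2,fy=2))
E
```

```text
clock: 4.92
tcp_pos: [0.4902, 0.0238, 0.0893]
orientation: [3.073, 0.653, -0.004]
contact_force: [1.0, 0.6, -4.8]
grip_width: 0.0126
gripper_force: 59.8
[-0.73  0.39  0.69  2.12 -0.36  0.75 -0.96] -66.02035024749489
```

View pics/l.png

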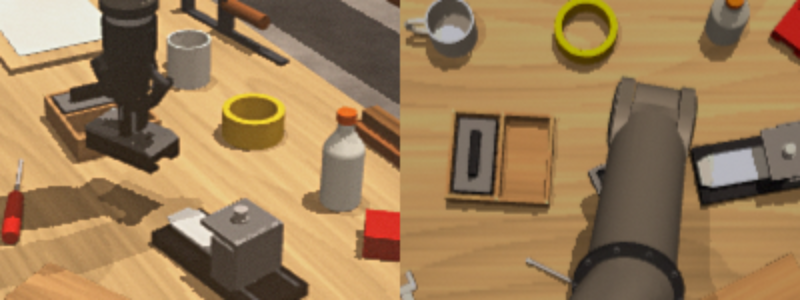

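```bash
python3 -m creep '0 0 0.128 0 0 0 -1; 0 0 0.255 0 0 20 -1; 0 0 0.255 0 0 55 -1; 0 0 0.255 0 0 75 -1; 0 0 0.255 0 0 80 -1; 0 0 0.255 0 0 82 -1; 0 0 0.255 0 0 83 -1; 0 0 0.255 0 0 83 -1' 60
python3 -c "
from h import *
o=status.get_obs();M=R.from_rotvec(o['orientation']).as_matrix();print(o['joints'].round(2),np.degrees(np.arctan2(M[1,1],M[0,1])),M[2].round(4))"
```

```text
clock: 6.02
tcp_pos: [0.4926, 0.0261, 0.0079]
orientation: [-3.129, -0.272, -0.002]
contact_force: [0.6, -0.4, -4.2]
grip_width: 0.0126
gripper_force: 59.8
[-0.66  0.55  0.61  2.16 -0.56  0.59 -1.04] -80.068292712292 [ 1.1e-03 -2.0e-04 -1.0e+00]
```

```bash
python3 -m creep '0 0 0 0 0 1.5 -1; 0 0 0 0 0 2.5 -1; 0 0 0 0 0 2.5 -1'; python3 -m creep '0 0 0 0 0 1 -1; 0 0 0 0 0 1 -1'
```

```text
clock: 6.4
tcp_pos: [0.4923, 0.0261, 0.0056]
orientation: [-3.129, -0.271, -0.001]
contact_force: [-2.0, 0.8, 6.2]
grip_width: 0.0129
gripper_force: 61.4
clock: 6.65
tcp_pos: [0.4924, 0.0262, 0.0056]
orientation: [-3.128, -0.27, -0.001]
contact_force: [-8.2, 1.1, 21.6]
grip_width: 0.0128
gripper_force: 63.7
```

```bash
python3 -m creep '0 0 0 0 0 -1 0.2; 0 0 0 0 0 -1 0.2; 0 0 0 0 0 -1 0.2; 0 0 0 0 0 -30 0.3; 0 0 0 0 0 -75 1; 0 0 -0.18 0 -20 -75 1; 0 0 -0.36 0 -40 -75 1; 0 0 -0.54 0 -54 -75 1; 0 0 -0.72 0 -54 -75 1; 0 0 -0.9 0 -54 -75 1'
python3 -m creep '0 0 -0.18 0 0 0 1; 0 0 -0.36 0 0 0 1; 0 0 -0.54 0 0 0 1; 0 0 -0.671 0 0 0 1; 0 0 -0.671 0 0 0 1'
python3 - <<'E'
from m import *
o=status.get_obs();M=R.from_rotvec(o["orientation"]).as_matrix();t=o["tcp_pos"];print(o["joints"].round(2),np.degrees(np.arctan2(M[1,0],M[0,0])),t,M[2])
p,d=grab_frame("side");np.savez("side2.npz",p=p,d=d);P=cloud("side",d)
Q=(P.reshape(-1,3)-t)@M*1000; k=(abs(Q[:,0])<60)&(abs(Q[:,1])<80)&(Q[:,2]>-200)&(P[...,2].ravel()>.055+.012)
Q=Q[k]
for a in range(-170,0,8):
    q=Q[(Q[:,2]>=a)&(Q[:,2]<a+8)]
    if len(q)>3: print(a,len(q),np.percentile(q[:,0],[3,97]).round(),np.percentile(q[:,1],[3,97]).round())
cv2.imwrite("pics/s4.png",cv2.resize(p[180:300,240:400],None,fx=5,fy=5)[:,:,::-1])
E
```

```text
clock: 7.9
tcp_pos: [0.4828, 0.0794, 0.0788]
orientation: [2.695, 1.614, -0.0]
contact_force: [-0.3, -0.0, -0.3]
grip_width: 0.0851
gripper_force: 0.0
clock: 8.52
tcp_pos: [0.4828, 0.0789, 0.0788]
orientation: [-2.023, -2.403, -0.0]
contact_force: [-0.4, -0.2, -0.0]
grip_width: 0.0854
gripper_force: 0.0
[-0.57  0.35  0.34  2.12 -0.18  0.7   0.06] 99.81886503989907 [0.48282719 0.07892331 0.07879611] [ 1.62912018e-04 -1.28307308e-04 -9.99999978e-01]
-170 64 [-38.   7.] [-40.  13.]
-162 17 [-30.   4.] [-40.  -9.]
-154 119 [-15.   8.] [-70.  62.]
-146 132 [-19.  10.] [-70.  57.]
-138 104 [-20.   6.] [-73.  66.]
-130 86 [-20.   9.] [-74.  66.]
-122 106 [-19.  14.] [-72.  64.]
-114 114 [-18.  13.] [-74.  70.]
-106 90 [-16.  11.] [-76.  70.]
-98 54 [-15.  10.] [-73.  67.]
-90 32 [-15.   9.] [-58.  53.]
-82 37 [-12.   8.] [-60.  52.]
-74 34 [-12.   6.] [-58.  52.]
-66 37 [-13.   7.] [-58.  51.]
-58 24 [-14.   6.] [-55.  55.]
-50 7 [-8. 10.] [-49.  44.]
```

View pics/s4.png

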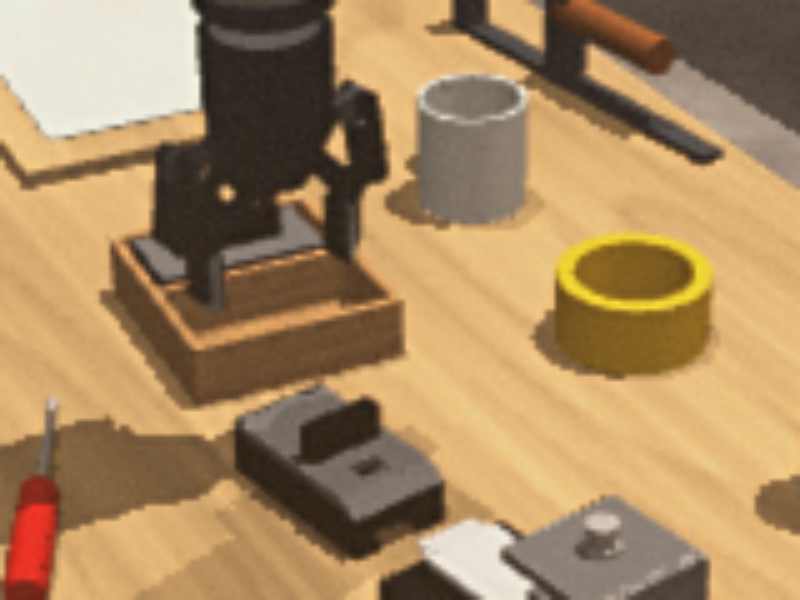

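```bash
python3 -m creep '0 0 0 -3 0 40 1; 0 0 0 -3 0 80 1; 0 0 0 -3 0 102 1; 0 0 0 -3 0 112 1; 0 0 0 -3 0 112 1; 0 0 0 -3 0 112 -1; 0 0 0 -3 0 112 -1; 0 0 0 -3 0 112 -1; 0 0 0 -3 0 112 -1' 90
python3 -c "
from h import *
o=status.get_obs();M=R.from_rotvec(o['orientation']).as_matrix();print(o['joints'].round(2),np.degrees(np.arctan2(M[1,0],M[0,0])),M[2].round(4),o['tcp_pos'])"
```

```text
clock: 9.7
tcp_pos: [0.485, 0.0766, -0.0315]
orientation: [2.02, 2.404, 0.005]
contact_force: [0.2, 0.0, 6.6]
grip_width: 0.063
gripper_force: 98.5
[-0.48  0.55  0.24  2.16 -0.29  0.45  0.16] 99.9070537545123 [ 5.0e-04  3.4e-03 -1.0e+00] [ 0.48498273  0.07658349 -0.03153496]
```

```bash
python3 -m creep '0 0 0 0 0 -8 -1; 0 0 0 0 0 -20 -1; 0 0 0.009 0 -1.3 -25 -1; 0 0 0.009 -15 -1.3 -25 -1; 0 0 0.009 -35 -1.3 -25 -1; 0 0 0.009 -35 -1.3 -25 -1; 0 0 0.009 -35 -1.3 -25 -1' 90
python3 - <<'E'
from m import *
o=status.get_obs();M=R.from_rotvec(o["orientation"]).as_matrix();t=o["tcp_pos"];print(np.degrees(np.arctan2(M[1,0],M[0,0])),M[2].round(4),t)
v=t[:2]*1000-[515.8,-117.8];print("dock xy of TCP",v@[.163,-.987],v@[.987,.163])
a,d=grab_frame("side");b,d2=grab_frame("top");np.savez("side3.npz",p=a,d=d);np.savez("top3.npz",p=b,d=d2)
A=cv2.resize(a[230:350,270:400],None,fx=5,fy=5,interpolation=cv2.INTER_CUBIC);cv2.imwrite("pics/s5.png",A[:,:,::-1])
E
```

```text
clock: 10.58
tcp_pos: [0.4878, 0.0412, -0.0083]
orientation: [-2.032, -2.395, 0.001]
contact_force: [0.2, 0.5, -5.4]
grip_width: 0.0628
gripper_force: 99.4
99.35934448093143 [ 2.e-04 -7.e-04 -1.e+00] [ 0.48780064  0.04122665 -0.00834877]
dock xy of TCP -161.52319511110534 -1.7140252589259493
```

View pics/s5.png

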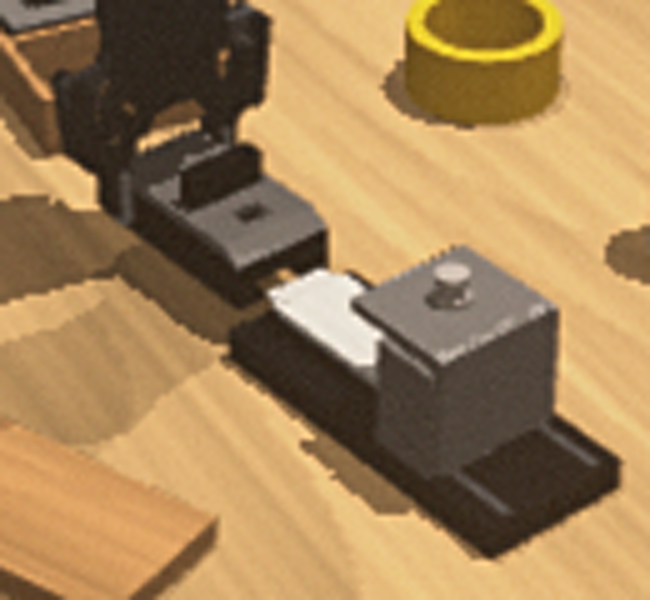

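Run:
```python
from m import *
D=lambda p:(np.round((p[:2]*1000-[515.8,-117.8])@np.array([[.163,.987],[-.987,.163]]),1))
f=lambda x,y,z:D(ray("side",270+x/5,230+y/5,z))
print("pocket",f(251,212,.060),"front top L/R",f(238,268,.052),f(328,231,.052))
print("front bot L",f(240,303,.024))
print("rail tip L/R",f(268,293,.034),f(318,268,.034),"rail L at cowl",f(375,368,.036))
print("base corners",f(232,345,.02),f(490,548,.02),f(618,468,.02))
print("cap",f(453,270,.115))
z=np.load("top3.npz");b=z["p"]
cv2.imwrite("pics/t3.png",cv2.resize(b[225:295,330:470],None,fx=5,fy=5,interpolation=cv2.INTER_CUBIC)[:,:,::-1])
```

```text
pocket [-83.1  -0.5] front top L/R [-53.8 -32.2] [-50.7  28.5]
front bot L [-58.4 -27.9]
rail tip L/R [-45.1 -18.5] [-46.4  17.8] rail L at cowl [ 45.4 -17.7]
base corners [-34.8 -51.4] [175.  -52.7] [170.2  38.7]
cap [87.1 -2.4]
```

View pics/t3.png

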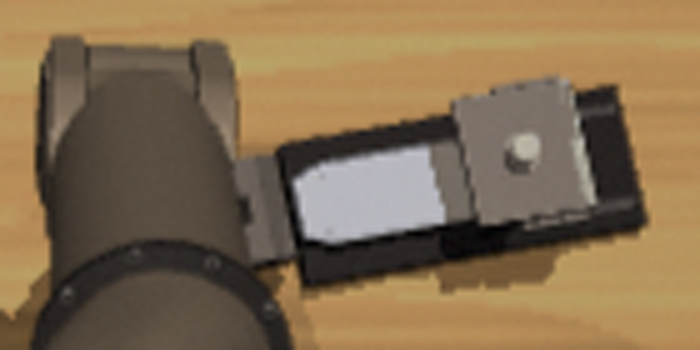

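```bash
python3 -m creep '0 0 0 0 1.2 -1 -1; 0 0 0 -8 1.2 -1 -1; 0 0 0 -16 1.2 -1 -1; 0 0 0 -22 1.2 -1 -1; 0 0 0 -28 1.2 -1 -1; 0 0 0 -34 1.2 -1 -1; 0 0 0 -40 1.2 -1 -1; 0 0 0 -40 1.2 -1 -1' 90
python3 - <<'E'
from m import *
o=status.get_obs();M=R.from_rotvec(o["orientation"]).as_matrix();t=o["tcp_pos"];print(np.degrees(np.arctan2(M[1,0],M[0,0])),M[2].round(4),t,o["contact_force"],o["moment"])
v=t[:2]*1000-[515.8,-117.8];print("dock xy of TCP",v@[.163,-.987],v@[.987,.163])
E
```

```text
clock: 11.68
tcp_pos: [0.4958, 0.0014, -0.0071]
orientation: [2.033, 2.395, -0.0]
contact_force: [-0.7, 0.3, -4.6]
grip_width: 0.0631
gripper_force: 99.3
99.33293038515522 [-3.e-04 -1.e-04 -1.e+00] [ 0.49580149  0.0014012  -0.00711949] [-0.71664803  0.31868024 -4.55312306] [ 0.04939978  0.18368796 -0.08357045]
dock xy of TCP -120.91134378397842 -0.3087309686643753
```

```bash
python3 -m creep '0 0 0 -10 0 0 -1; 0 0 0 -20 0 0 -1; 0 0 0 -30 0 0 -1; 0 0 0 -40 0 0 -1; 0 0 0 -50 0 0 -1; 0 0 0 -60 0 0 -1; 0 0 0 -70 0 0 -1; 0 0 0 -80 0 0 -1; 0 0 0 -80 0 0 -1' 90
cat > q.py <<'E'
from m import *
o=status.get_obs();M=R.from_rotvec(o["orientation"]).as_matrix();t=o["tcp_pos"];F=o["contact_force"]
v=t[:2]*1000-[515.8,-117.8];T=np.array([[.163,.987],[-.987,.163]])
print("TCP dock",v@T,"z",t[2]*1000,"pack x",(v@T)[0]+46.9,"F dock",F[:2]@T,F[2],"yaw",np.degrees(np.arctan2(M[1,0],M[0,0])),"w",o["grip_width"],o["clock"])
E
python3 q.py
```

```text
clock: 12.8
tcp_pos: [0.5093, -0.0779, -0.007]
orientation: [2.033, 2.394, 0.0]
contact_force: [0.2, 0.1, -5.7]
grip_width: 0.0627
gripper_force: 99.4
TCP dock [-40.42742584   0.07210116] z -6.976029241026235 pack x 6.4725741640978285 F dock [-0.03193752  0.19171346] -5.670019861065826 yaw 99.31345410199177 w 0.0627348156185512 12.8
```

```bash
python3 -m creep '0 0 0 -4 0 0 -1; 0 0 0 -8 0 0 -1; 0 0 0 -12 0 0 -1; 0 0 0 -16 0 0 -1; 0 0 0 -20 0 0 -1; 0 0 0 -24 0 0 -1; 0 0 0 -24 0 0 -1' 90; python3 q.py;  python3 -m creep '0 0 0 -3 0 0 -1; 0 0 0 -6 0 0 -1; 0 0 0 -8 0 0 -1; 0 0 0 -8 0 0 -1' 90; python3 q.py
```

```text
clock: 13.68
tcp_pos: [0.5124, -0.1006, -0.0074]
orientation: [-2.032, -2.395, 0.001]
contact_force: [0.4, 0.8, -9.1]
grip_width: 0.0629
gripper_force: 99.6
TCP dock [-17.58503195  -0.57661748] z -7.385913121692275 pack x 29.314968047738834 F dock [-0.69956289  0.51800453] -9.076396068978283 yaw 99.38086047147854 w 0.06288534729707033 13.675
clock: 14.18
tcp_pos: [0.5143, -0.1094, -0.007]
orientation: [2.032, 2.394, -0.001]
contact_force: [0.1, -0.9, -8.4]
grip_width: 0.0627
gripper_force: 99.9
TCP dock [-8.54406883 -0.10664215] z -7.045011872755497 pack x 38.3559311696485 F dock [ 0.90501606 -0.03036831] -8.439357959664083 yaw 99.34258189476621 w 0.06269624759570681 14.175
```

```bash
for i in 1; do python3 -m creep '0 0 0 -2 0 0 -1; 0 0 0 -4 0 0 -1; 0 0 0 -4 0 0 -1' 90|grep force:; python3 q.py; done; python3 -m creep '0 0 0 -2 0 0 -1; 0 0 0 -4 0 0 -1; 0 0 0 -4 0 0 -1' 90 >/dev/null; python3 q.py; python3 -m creep '0 0 0 -1.5 0 0 -1; 0 0 0 -3 0 0 -1; 0 0 0 -3 0 0 -1' 90 >/dev/null; python3 q.py
```

```text
contact_force: [0.5, -1.0, -8.8]
gripper_force: 99.9
TCP dock [-4.89772404 -0.10035371] z -7.046079481761024 pack x 42.00227595870126 F dock [1.0323906  0.35435384] -8.783162381913538 yaw 99.35988312591941 w 0.06286426069944427 14.55
TCP dock [-0.78608531 -0.02690808] z -7.015925038071136 pack x 46.11391469069364 F dock [ 1.01405013 -0.80155525] -8.70167713721946 yaw 99.35843458759851 w 0.06311660215236889 14.925
TCP dock [2.4451152  0.07550533] z -6.911338906805161 pack x 49.34511520185186 F dock [2.63804045 0.20683997] -7.6675138725602165 yaw 99.35039108729543 w 0.06273550797410742 15.3
```

```bash
python3 -m creep '0 0 0 -1 0 0 -1; 0 0 0 -2 0 0 -1; 0 0 0 -2 0 0 -1' 90 >/dev/null; python3 q.py; python3 -m creep '0 0 0 -1 0 0 -1; 0 0 0 -2 0 0 -1; 0 0 0 -2 0 0 -1' 90 >/dev/null; python3 q.py; python3 -m creep '0 0 0 -1 0 0 -1; 0 0 0 -2 0 0 -1; 0 0 0 -2 0 0 -1' 90 >/dev/null; python3 q.py
```

```text
TCP dock [3.71417957 0.160789  ] z -6.844519724669943 pack x 50.61417956634936 F dock [ 1.28556597 -0.17310577] -4.968053133387266 yaw 99.3811089747672 w 0.06294428513126812 15.675
TCP dock [ 5.15699008 -0.01072858] z -7.080247685285139 pack x 52.05699007956866 F dock [0.37001064 0.91584031] -4.703858271558483 yaw 99.40964979163876 w 0.06301938722302568 16.05
TCP dock [ 5.69420506 -0.11566782] z -7.207824883115658 pack x 52.594205061352056 F dock [-5.86726675 -0.13504098] -3.712261639304195 yaw 99.45079417951331 w 0.06273394622823922 16.425
```

Run:
```python
from m import *
a,d=grab_frame("side");A=cv2.resize(a[230:350,290:420],None,fx=5,fy=5,interpolation=cv2.INTER_CUBIC);cv2.imwrite("pics/s6.png",A[:,:,::-1])
```

```text
(no output)
```

View pics/s6.png

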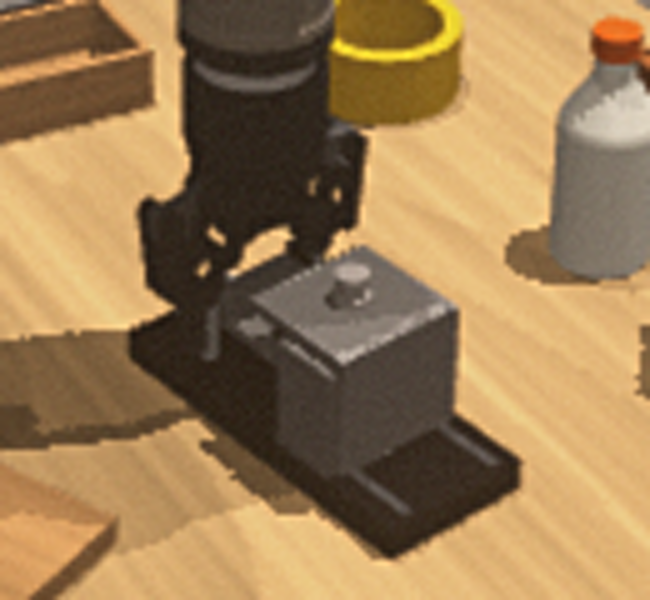

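```bash
python3 -m creep '0 0 0 -1 0 0 -1; 0 0 0 -2 0 0 -1; 0 0 0 -3 0 0 -1; 0 0 0 -3 0 0 -1' 90 >/dev/null; python3 q.py
```

```text
TCP dock [ 5.52460116 -0.30709985] z -7.385191474197438 pack x 52.42460115617648 F dock [-13.58494995  -1.1444532 ] 0.8453615376914609 yaw 99.53754182902263 w 0.06298842964923058 16.975
```

```bash
python3 -m creep '0 0 0 -2 0 0 -1; 0 0 0 -4 0 0 -1; 0 0 0 -4 0 0 -1' 90 >/dev/null; python3 q.py; python3 -m creep '0 0 0 3 0 1 -1; 0 0 0 5 0 1 -1; 0 0 0 6 0 1 -1' 90 >/dev/null; python3 q.py
```

```text
TCP dock [ 5.30656558 -0.52638414] z -7.592896391207325 pack x 52.206565582797154 F dock [-24.7787817   -0.88052768] 5.260062411361087 yaw 99.65205855388909 w 0.06270278588758804 17.35
TCP dock [ 5.61720541 -0.08682696] z -8.140619565202144 pack x 52.517205407977954 F dock [-6.37990029  0.04821445] -2.732248738830305 yaw 99.50307879700694 w 0.06288811264273339 17.725
```

Stop felt and seated; release and rise.

```bash
python3 -m creep '0 0 0 1 0 0 -1; 0 0 0 1 0 0 0.9; 0 0 0 1 0 0 1; 0 0 0 1 0 0 1; 0 0 0 1 0 0 1; 0 0 0 1 0 -15 1; 0 0 0 0 0 -50 1; 0 0 0 0 0 -100 1; 0 0 0 60 0 -150 1; 0 0 0 120 0 -180 1'; python3 q.py
python3 - <<'E'
from m import *
a,d=grab_frame("side");b,_=grab_frame("top")
A=cv2.resize(a[230:350,290:420],None,fx=3,fy=3,interpolation=cv2.INTER_CUBIC);B=cv2.resize(b[170:290,330:460],None,fx=3,fy=3,interpolation=cv2.INTER_CUBIC);cv2.imwrite("pics/s7.png",np.hstack([A,B])[:,:,::-1])
E
```

```text
clock: 18.98
tcp_pos: [0.5009, -0.0247, 0.1652]
orientation: [2.034, 2.391, 0.003]
contact_force: [0.3, 0.7, 0.5]
grip_width: 0.0854
gripper_force: 0.0
TCP dock [-94.37404321   0.43864549] z 165.17238678099665 pack x -47.474043208114956 F dock [-0.68286551  0.45241471] 0.5310293881933553 yaw 99.22148696947004 w 0.08538672752621614 18.975
```

View pics/s7.png

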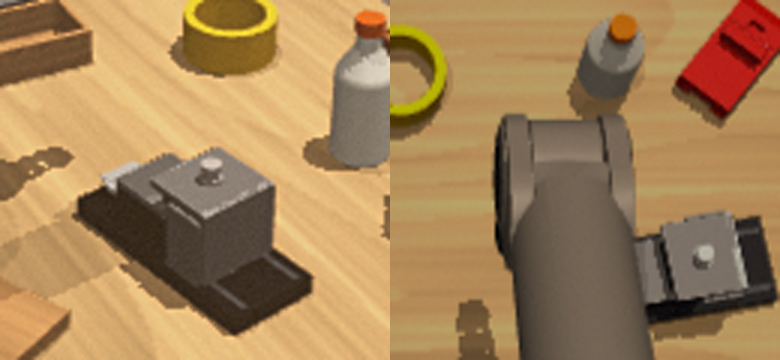

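```bash
python3 -c "
from bench import r
print(r.hand_in())"
```

```text
the job is handed in; nothing more can be done
None
```

The battery pack is on the dock's rail against the stop (peak push about 25 N), with the pin apparently dropped in: I judged that from force readings and pictures and did no pull test. It is released, the arm is clear, and the job was handed in at about 19 s.

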